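# Clamp two round-nosed wire formers the same way round

### The arm

A 6-joint arm with a two-finger parallel gripper is mounted at the origin on the work surface. World frame = base frame: x ahead of the robot, y to its left, z up, the work surface at z = 0. Lengths are in m, angles in degrees, forces in N, time in s.
With the tool pointing down it reaches from about 0.325 to 0.775 m from the base axis. Payload 5.5 kg.
Tool frame: the origin (TCP) lies at the centre of the arm's flange, where the gripper is bolted on; the fingertips stand 182 mm ahead of it and the grasp point (between the pads) lies 163 mm ahead of it; z points along the fingers, y is the line along which they close (so a half turn about z gives the same grasp; the last joint's range is limited). The gripper opens to 88 mm and grips with 3 to 60 N. Pads are 20 mm wide; open, the fingers measure 115 mm over their backs; the gripper's body (75 mm by 178 mm) begins 61 mm behind the grasp point.
Start: joints at [63.73, 5.22, 70.514, -0, 104.267, -3.249], TCP at [0.235, 0.552, 0.405] pointing down, gripper open.
Joint ranges: [-164.24, 164.24], [-49.07, 125.15], [9.68, 141.18], [-86.29, 266.29], [3.28, 154.24], [-151.56, 151.56]. Speed limits (degrees/s): [147.25, 147.25, 172.46, 180, 180, 180].

### API

Orientations are given as [roll, pitch, yaw] about the fixed x, y, z axes, in that order (R = Rz(yaw) Ry(pitch) Rx(roll)).
In Python, from station import r gives the robot as it stands. The module is installed in compiled form; this text tells all that it offers. Calls block until the motion is done:
- r.reach(position, orientation): joint-space move of the TCP to a pose.
- r.servo_line(position, rotation=None, speed=0.15): straight line of the TCP; rotation=None keeps the orientation; speed is the mean speed in m/s.
- r.move_joints(angles): joint-space move.
- r.let_go() and r.grab(squeeze=None): open the fingers fully, or close them until they stop; squeeze is the grip in N (None keeps the last).
- r.wait(seconds).
- r.inverse_kinematics(position, orientation): joint angles nearest the present ones, or None.
- r.sense(): the state.
- r.snapshot(name): name is "scene" or "top"; returns a dict with "frame" (420x560x3 uint8, red, green, blue), "fx", "fy", "cx", "cy" (pixels), "dist_coeffs" ([k1, k2, p1, p2, k3] as OpenCV has them; the pictures are not rectified), "R" (3x3) and "t" (3): a world point X has camera coordinates R X + t. Camera axes: x right, y down, z forward; pixel columns grow to the right and rows downward; lengths in m; the calibration is good to about 2 mm. A picture is of the moment at which its call begins. There is no depth.
A pose or a line that the arm cannot do raises r.IKError and nothing moves.
- r.hand_in(): hands the job in; it is judged then, once.
The state is a dict: "clock": time; "joints": joint angles; "joint_vel": joint speeds; "joint_torque": joint torques, N m; "tcp_pos": TCP position; "orientation": TCP orientation; "contact_force": force on the tool from outside, world axes, zero at the start; "torque": the same for the moment, N m; "opening": finger opening in m; "gripper_force": force on a finger pad.
Only numpy, scipy, OpenCV 4.12 (cv2) and the standard library are available. Lean on these libraries where they do the work, as an engineer would, in place of code of your own. Each camera call takes 0.05 s, during which the arm holds its last target. There are 200 camera calls.

### The job

Lay the two round-nosed wooden formers flat in the clamping tray, one in each lane, both with the round nose towards the fixed fence. When both are lying in their lanes, slide the tray's jaw (the bar with the handle) shut against their square tails until both formers are pressed firmly home against the fence, and let go. Leave the plain square-ended block and the other things on the bench where they are.

Things in the scene. Friction and masses are not known exactly. Their poses are not given: they have to be found in the camera images.
- former_a: First former: bullet-shaped hardwood block, 110 mm long, 44 wide, 45 tall, 0.16 kg; from above one end is a half-round nose (radius 22 mm), the other a square tail; a dark groove runs round its sides, a small steel disc marks the top near the tail. Lies on its underside. Origin: centre of the underside, 55 mm from either end; x to the nose, z up.
- former_b: Second former, interchangeable with the first: bullet-shaped hardwood block, 110 mm long, 44 wide, 45 tall, 0.16 kg; from above one end is a half-round nose (radius 22 mm), the other a square tail; a dark groove runs round its sides, a small steel disc marks the top near the tail. Lies on its underside. Origin: centre of the underside, 55 mm from either end; x to the nose, z up.
- former_a_nose (a point): Tip of the first former's round nose, at its underside.
- former_a_tail (a point): Middle of the first former's square tail face, at its underside.
- former_b_nose (a point): Tip of the second former's round nose, at its underside.
- former_b_tail (a point): Middle of the second former's square tail face, at its underside.
- tray: Clamping tray fixed to the table: pale board 180 (its x) x 270 mm (its y), 18 thick; origin: centre of its underside. Two lanes run along y, 62 mm wide, centred at x = -45 and +45 mm, floor 18 mm above the table, bordered by strips 8 mm high. Dark fixed fence across the -y end, 45 mm above the board, inner face at y = -115 mm; dark sliding jaw bar across the +y end.
- lane_near (a point): Foot of the fence in the lane at tray x = -45 mm (nearer the robot): on the fence's inner face, on the lane's centre line and floor. Axes as the tray's: y points along the lane from the fence to the jaw.
- lane_far (a point): The same point in the other lane, at tray x = +45 mm.
- jaw (a joint): Slide of the jaw, m: 0 = open (its face 200 mm from the fence), growing as it moves to the fence (tray -y); face to fence is 200 mm minus this, so 0.090 is shut on the 110 mm formers. Needs about 3 N and stays where left. The bar is 170 mm wide (tray x), 22 thick, from 28 to 64 mm above the table.
- jaw_grip (a point): Middle of the jaw's handle, a wooden block on top of the bar: 50 mm along tray x, 22 mm along tray y, from 64 to 112 mm above the table. The point is 92 mm above the table, 11 mm behind the jaw's pressing face. Axes as the tray's.
- offcut: Plain rectangular wooden block, square at both ends, 105 x 44 x 42 mm (long along its x; origin: centre of its underside): not a former. Bystander, to be left alone.
- bell_a: First bell: a copper bell standing on its mouth, 60 mm across, 70 mm tall (origin: centre of its underside). Bystander, to be left alone.
- bell_b: Second bell: a copper bell standing on its mouth, 60 mm across, 70 mm tall (origin: centre of its underside). Bystander, to be left alone.
- bauble: Round steel bauble 68 mm across, 66 mm tall, with a flat foot (origin there). Bystander, to be left alone.
- pliers: Pliers with black handles lying flat, about 185 mm long, 15 mm high; jaws to its +x. Bystander, to be left alone.
- heart_hook: Hook of dark iron rod with a heart-shaped end, lying flat, 155 mm long, 8 mm high; heart to its +x. Bystander, to be left alone.

How it is judged:
By the outcome, as a careful person would: the job done as asked, in the order asked, and still so for the second after the job is handed in, with the robot touching nothing.
It also fails if it takes over 72 s, if anything falls off the work surface, if the arm or the gripper's body presses on something with over 40 N, if the wrist force passes 120 N, or if a joint passes its speed limit or range.

## Working session

There is one attempt and no reset: what is moved stays moved. The work goes in short steps, each a Python script; the robot and the scene stay as the last script left them, time stands still between calls to the robot, and variables do not carry over. Pictures are saved under pics/ and viewed, at most 10 in all, crops included, and the job is handed in when it is done.

```bash
mkdir -p pics; python3 - <<'E'
from station import r
import cv2
s=r.sense();print(s)
for n in("scene","top"):
    p=r.snapshot(n);cv2.imwrite(f"pics/{n}0.png",p["frame"][:,:,::-1])
    print(n,p["fx"],p["fy"],p["cx"],p["cy"],p["dist_coeffs"],p["R"],p["t"])
E
```

```text
{'clock': 0.0, 'joints': array([ 6.37302771e+01,  5.26376956e+00,  7.05815853e+01,  1.47512960e-03,
        1.04265926e+02, -3.24801201e+00]), 'joint_vel': array([-0.05380582,  0.01858324,  0.01353248,  0.07140714, -0.0050101 ,
        0.06050497]), 'joint_torque': array([ 9.46288274e-04, -4.46446466e+01, -4.06450474e+01,  6.98815472e-02,
        2.92648858e-02, -1.81886862e-04]), 'tcp_pos': array([0.23466657, 0.55227276, 0.40350252]), 'orientation': array([-1.79888979e+02, -7.73299444e-03,  1.56978644e+02]), 'contact_force': array([ 0.08196703, -0.5407885 ,  0.28338803]), 'torque': array([0.02611631, 0.00696588, 0.02369277]), 'gripper_force': 0.0, 'opening': 0.08794760276265845}
scene 536.6087630248426 536.6087630248426 279.33001987822746 210.2069960770126 [-0.1852334  0.         0.         0.         0.       ] [[-0.68509114  0.72839696  0.00938119]
 [ 0.5291029   0.506415   -0.68087736]
 [-0.50069977 -0.46149943 -0.73233737]] [ 0.38629967 -0.23481457  1.49951736]
top 414.44261178307676 414.44261178307676 281.4761186663914 210.32320335551213 [-0.09350225  0.          0.          0.          0.        ] [[ 0.0062687  -0.99973477 -0.0221607 ]
 [-0.99572319 -0.00419776 -0.09229142]
 [ 0.09217392  0.02264447 -0.99548541]] [0.0327701  0.58268571 1.10423001]
```

View pics/top0.png

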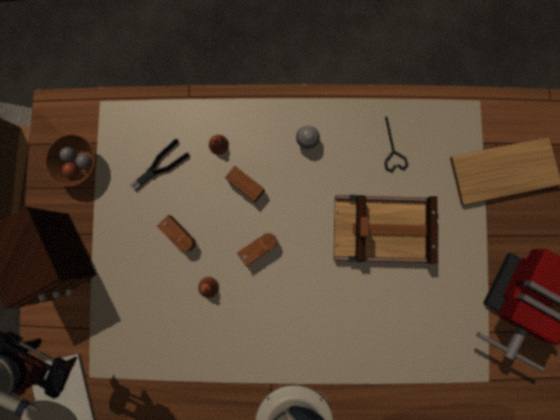

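View pics/scene0.png

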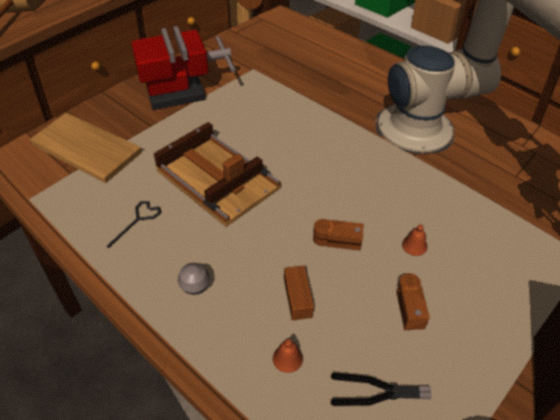

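The top view shows three blocks at (177,233), (258,249) and (245,184), with the tray at columns 334–438: fence on the right, jaw bar at col 360. The scene view shows round noses on the blocks at (338,235) and (413,300). These are top (258,249) and (177,233), so the offcut is top (245,184).

```bash
cat > h.py <<'E'
import numpy as np, cv2
def K(p): return np.array([[p["fx"],0,p["cx"]],[0,p["fy"],p["cy"]],[0,0,1]])
def ray(p,uv):
    d=cv2.undistortPoints(np.float64(uv).reshape(-1,1,2),K(p),np.float64(p["dist_coeffs"])).reshape(-1,2)
    R=np.array(p["R"]);c=-R.T@np.array(p["t"])
    return c,np.c_[d,np.ones(len(d))]@R
def plane(p,uv,z):
    c,d=ray(p,uv); return c+d*((z-c[2])/d[:,2])[:,None]
def proj(p,X):
    return cv2.projectPoints(np.float64(X).reshape(-1,1,3),cv2.Rodrigues(np.array(p["R"]))[0],np.float64(p["t"]),K(p),np.float64(p["dist_coeffs"]))[0].reshape(-1,2)
E
python3 - <<'E'
from station import r
import cv2,numpy as np
from h import *
p=r.snapshot("top");f=p["frame"]
cv2.imwrite("pics/blocks.png",cv2.resize(f[165:275,150:285],None,fx=5,fy=5,interpolation=cv2.INTER_CUBIC)[:,:,::-1])
cv2.imwrite("pics/tray.png",cv2.resize(f[185:275,325:450],None,fx=6,fy=6,interpolation=cv2.INTER_CUBIC)[:,:,::-1])
hsv=cv2.cvtColor(f,cv2.COLOR_RGB2HSV)
for uv in[(177,233),(258,249),(245,184),(250,220),(345,225)]: print(uv,hsv[uv[1],uv[0]])
m=((hsv[...,1]>110)&(hsv[...,2]>50)).astype(np.uint8)
for c in cv2.findContours(m[150:280,140:300].copy(),0,1)[0]:
    if cv2.contourArea(c)>100:
        c=c+[140,150]; w=plane(p,c.reshape(-1,2),.045)[:,:2]
        (cx,cy),(a,b),an=cv2.minAreaRect(np.float32(w)); print(c.reshape(-1,2).mean(0),cx,cy,a,b,an)
E
```

```text
(177, 233) [ 11 175  99]
(258, 249) [ 12 180  99]
(245, 184) [ 11 180  98]
(250, 220) [ 17  67 134]
(345, 225) [ 16 143 112]
[257.28089888 248.39325843] 0.4793131351470947 0.09826885163784027 0.045266278088092804 0.10819700360298157 34.87955093383789
[176.20481928 233.65060241] 0.516228437423706 0.32006949186325073 0.1092257872223854 0.04654259234666824 45.316184997558594
[244.44578313 183.63855422] 0.6541754603385925 0.1379845142364502 0.10481193661689758 0.04520060494542122 51.803531646728516
```

View pics/blocks.png

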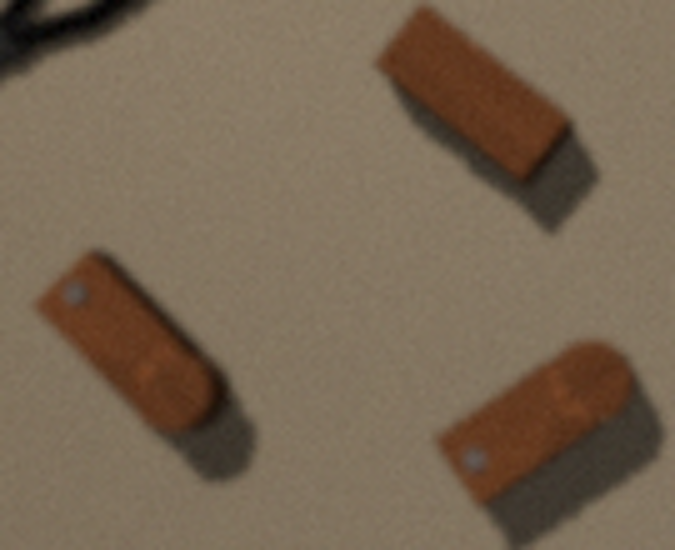

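View pics/tray.png

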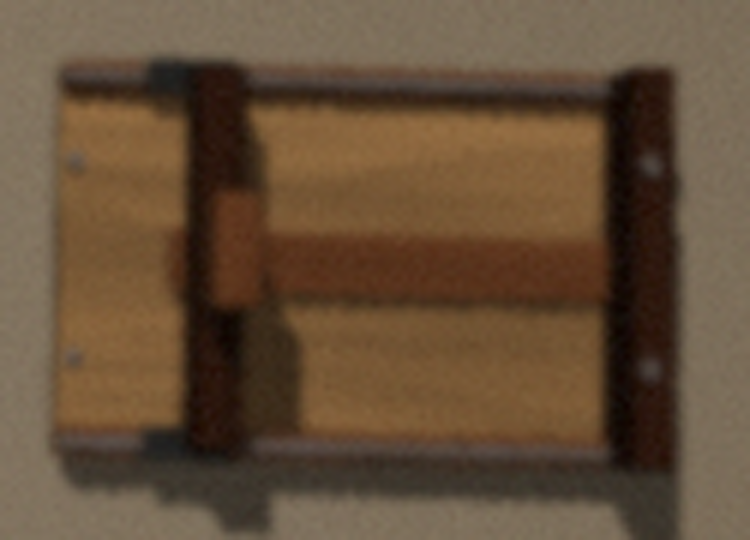

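Block crop: the left former's nose is at crop (195,415) with its disc at (75,292). The lower-right former's nose is at (612,365) with its disc at (474,460). The top block is the plain offcut. In the tray crop, screws are at (75,160), (73,358), (650,165) and (650,370), the fence foot is at col ≈608, and the jaw looks partly closed.

```bash
python3 - <<'E'
from station import r
from h import *
p=r.snapshot("top")
T=lambda a:(np.array(a,float)+.5)/6-.5+[325,185]
B=lambda a:(np.array(a,float)+.5)/5-.5+[150,165]
q=lambda a,z:print(np.round(plane(p,a,z),4).tolist())
sc=plane(p,T([(75,160),(73,358)]),.018);sf=plane(p,T([(650,165),(650,370)]),.063)
print("screws",sc,sf)
ax=sc.mean(0)-sf.mean(0);print("tray y heading",np.degrees(np.arctan2(ax[1],ax[0])),np.linalg.norm(ax[:2]))
print("fence foot");q(T([(608,120),(608,270),(608,420)]),.018)
print("board far end");q(T([(62,70),(53,450)]),.018)
print("fence outer top corners, inner top");q(T([(674,70),(672,466),(618,75),(614,465)]),.063)
print("jaw bar face top/back top");q(T([(243,70),(240,450),(190,70),(187,450)]),.064)
print("handle corners");q(T([(213,190),(264,190),(210,308),(260,308)]),.112)
for n,d in(((195,415),(75,292)),((612,365),(474,460))):
    w=plane(p,B([n,d]),.045);v=w[0]-w[1];print("nose,disc",w.round(4).tolist(),np.degrees(np.arctan2(v[1],v[0])),np.hypot(*v[:2]))
E
```

```text
screws [[ 0.58145429 -0.11686319  0.018     ]
 [ 0.49097864 -0.11549612  0.018     ]] [[ 0.5762037  -0.36720944  0.063     ]
 [ 0.48574661 -0.36500729  0.063     ]]
tray y heading 88.79861322040132 0.24998366166183375
fence foot
[[0.601, -0.3636, 0.018], [0.5318, -0.3619, 0.018], [0.4633, -0.3605, 0.018]]
board far end
[[0.623, -0.1112, 0.018], [0.4493, -0.1063, 0.018]]
fence outer top corners, inner top
[[0.6186, -0.3793, 0.063], [0.4437, -0.374, 0.063], [0.6162, -0.3539, 0.063], [0.4442, -0.3481, 0.063]]
jaw bar face top/back top
[[0.6175, -0.1862, 0.064], [0.4507, -0.1831, 0.064], [0.6174, -0.1628, 0.064], [0.4506, -0.16, 0.064]]
handle corners
[[0.5605, -0.1643, 0.112], [0.5606, -0.1858, 0.112], [0.511, -0.1626, 0.112], [0.5111, -0.1835, 0.112]]
nose,disc [[0.479, 0.285, 0.045], [0.5449, 0.3529, 0.045]] -134.15875095029247 0.09465680401815778
nose,disc [[0.5075, 0.0603, 0.045], [0.4564, 0.1337, 0.045]] -55.10669017210802 0.08944428414940986
```

Screws sit 90.5 mm and 250 mm apart, so the tray centre is about (0.534,-0.242) with its y axis at 88.8°. The gap from jaw face to fence is about 172 mm. Both formers' outlines fit their known sizes, with headings of -134.4° and -55.1°. Picking the first one.

```bash
cat >> h.py <<'E'
def pickplace(r,pk,yp,pl,yl):
    st=lambda m:(lambda s:print(m,round(s["clock"],1),s["tcp_pos"].round(4),s["orientation"].round(1),round(s["opening"],4),round(s["gripper_force"],1),s["contact_force"].round(1)))(r.sense())
    r.reach([*pk,.30],[180,0,yp]); r.servo_line([*pk,.197],speed=.12); st("down")
    r.grab(20); st("grab")
    if not .038<r.sense()["opening"]<.05: raise SystemExit("bad grip")
    r.servo_line([*pk,.36],speed=.2); r.reach([*pl,.36],[180,0,yl]); r.servo_line([*pl,.235],speed=.15); st("above")
    r.servo_line([*pl,.2155],speed=.05); st("placed")
E
python3 - <<'E'
from station import r
from h import *
pickplace(r,(.5162,.3201),45.6,(.5775,-.294),88.8)
p=r.snapshot("scene");cv2.imwrite("pics/s1.png",cv2.resize(p["frame"][90:250,120:320],None,fx=3,fy=3)[:,:,::-1])
E
```

```text
down 2.6 [0.5165 0.3203 0.1982] [ 1.80e+02 -1.00e-01  4.56e+01] 0.0877 0.0 [ 0.  -0.1  0.8]
grab 3.4 [0.5161 0.3202 0.1971] [-180.    -0.    45.6] 0.0436 20.0 [-1.5  0.7  1.8]
above 7.5 [ 0.5778 -0.2941  0.2365] [1.799e+02 1.000e-01 8.880e+01] 0.0441 20.0 [ 0.4 -0.3 -0.9]
placed 8.1 [ 0.5774 -0.2939  0.2149] [-180.    -0.    88.8] 0.0441 20.0 [-0.2 -0.2 -1.4]
```

View pics/s1.png

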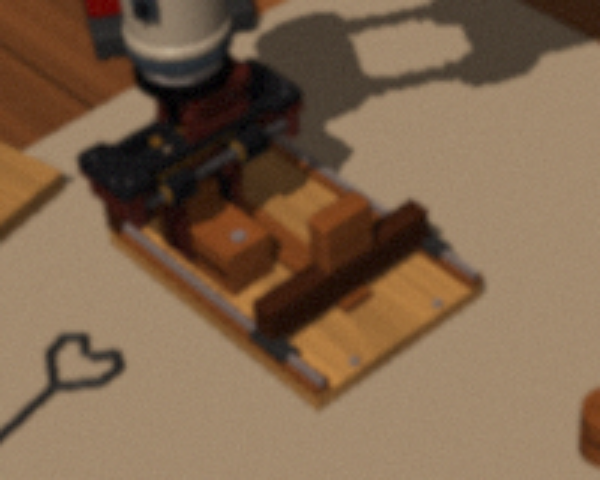

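The far-lane former sits level inside its lane, tail toward the jaw (disc at crop (238,236)). A steel rail runs along the tray edge, from crop (130,230) to (330,385). I'll check its height before opening the fingers next to it.

```bash
python3 - <<'E'
from station import r
from h import *
t=r.snapshot("top");s=r.snapshot("scene")
T=(np.array([(90,74),(250,83),(590,91)])+.5)/6-.5+[325,185]
S=(np.array([(150,245),(220,300),(325,382)])+.5)/3-.5+[120,90]
S=[[163+7,90+81.5],[193,190],[228,217]]
c,d=ray(t,T[[0,2]]); n=np.cross(d[0],d[1])
c2,e=ray(s,S)
X=c2+e*(((c-c2)@n)/(e@n))[:,None];print(X.round(4))
R=np.array([.99978,-.0209]);print((X[:,:2]-[.5336,-.242])@R)
E
```

```text
[[ 0.6137 -0.3262  0.0305]
 [ 0.6163 -0.2345  0.0306]
 [ 0.6196 -0.1077  0.0339]]
[0.08180449 0.08254658 0.08317388]
```

The rail top is at about z=0.034 and x=82 mm, level with the fingertips (0.033), so opening here could jam against it. I'll set the former down on clear mat, regrip it 9 mm higher, and place it again.

```bash
sed -i 's/\.197\]/.206]/; s/\.2155\]/.2245]/; s/\.235\]/.245]/' h.py; python3 - <<'E'
from station import r
from h import *
r.servo_line([.5775,-.294,.36],speed=.2)
g=(.58,0.0)
r.reach([*g,.30],[180,0,88.8]); r.servo_line([*g,.1975],speed=.1)
print(r.sense()["tcp_pos"]); r.let_go()
pickplace(r,g,88.8,(.5775,-.294),88.8)
r.let_go();s=r.sense();print(s["contact_force"],s["opening"])
r.servo_line([.5775,-.294,.36],speed=.2)
pickplace(r,(.4793,.0983),124.9,(.4875,-.292),88.8)
r.let_go();s=r.sense();print(s["contact_force"],s["opening"])
r.servo_line([.4875,-.292,.36],speed=.2)
r.reach([.45,0,.36],[180,0,88.8])
f=r.snapshot("top")["frame"]
cv2.imwrite("pics/t2.png",cv2.resize(f[185:275,325:450],None,fx=6,fy=6,interpolation=cv2.INTER_CUBIC)[:,:,::-1])
print(r.sense()["clock"])
E
```

```text
[ 5.80245382e-01 -1.09393249e-05  1.98092024e-01]
down 13.7 [0.5803 0.     0.2068] [179.9   0.   88.8] 0.0877 0.0 [-0.1  0.2 -0.2]
grab 14.4 [ 0.58  -0.     0.206] [180.   -0.   88.8] 0.044 20.0 [ 0.5 -0.1  0.5]
above 17.4 [ 0.5779 -0.2939  0.2465] [1.799e+02 1.000e-01 8.880e+01] 0.0438 20.0 [-0.1  0.7 -0.8]
placed 17.9 [ 0.5774 -0.294   0.2239] [-180.    -0.    88.8] 0.0438 20.0 [ 0.7  0.  -1.3]
[ 0.32854752  0.36068555 -0.26239111] 0.0880598138561227
down 22.1 [0.4797 0.0983 0.2069] [179.9   0.  124.9] 0.0878 0.0 [0.7 0.9 0. ]
grab 22.8 [0.4794 0.0984 0.2061] [180.    0.  124.9] 0.0437 20.0 [0.1 1.2 0.5]
above 26.1 [ 0.4879 -0.292   0.2463] [1.799e+02 1.000e-01 8.880e+01] 0.0439 20.0 [ 0.2 -0.3 -1.4]
placed 26.6 [ 0.4874 -0.2919  0.224 ] [-180.    -0.    88.8] 0.0439 20.0 [-0.7 -0.5 -2.7]
[-0.82199702 -0.43142532  0.48840599] 0.08806256099807394
29.475
```

View pics/t2.png

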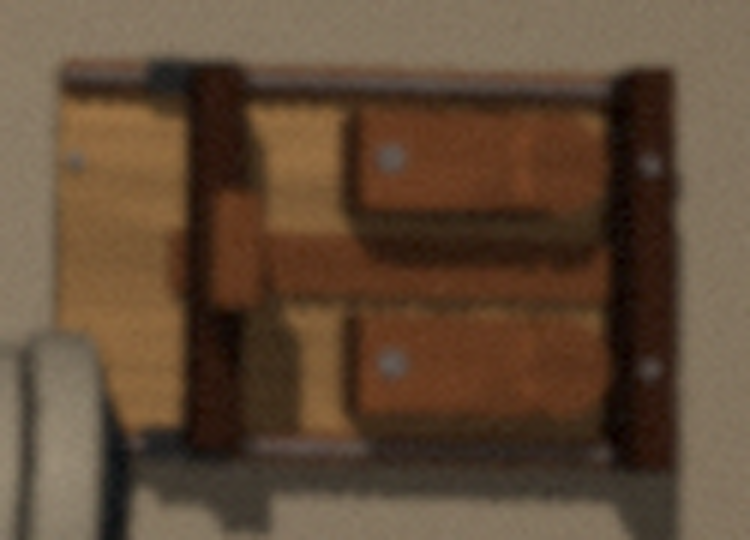

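Both formers lie flat and straight in their lanes with noses to the fence (tails at crop col ≈355, discs at (390,157) and (392,362)). Next I'll close the jaw by its handle, watching the force.

```bash
python3 - <<'E'
from station import r
from h import *
g=np.array([.5357,-.1741]);u=np.array([-.0209,-.99978])
r.reach([*g,.34],[180,0,-1.2]); r.servo_line([*g,.256],speed=.12)
r.grab(30);s=r.sense();print("grab",s["clock"],s["opening"],s["tcp_pos"],s["contact_force"].round(1))
if .018<s["opening"]<.027:
    p0=s["tcp_pos"][:2]; d=.045
    r.servo_line([*(g+u*d),.256],speed=.06)
    while d<.085:
        s=r.sense();f=-s["contact_force"][:2]@u
        print(round(d,4),round((s["tcp_pos"][:2]-p0)@u,4),s["contact_force"].round(1),s["gripper_force"])
        if f>25: break
        d+=.002 if f<10 else .0007; r.servo_line([*(g+u*d),.256],speed=.02); r.wait(.1)
    print(r.sense()["clock"])
E
```

```text
grab 32.5083 0.02154887535821429 [ 0.53568252 -0.17414344  0.25596214] [-0.7 -0.1  0.2]
0.045 0.0457 [-1.1 -2.3 -0.3] 29.999186396598816
0.047 0.0468 [-3.4  1.8  0.5] 30.00023066997528
0.049 0.0488 [-4.6  2.5  1.1] 30.000270009040833
0.051 0.0509 [-4.3  2.3  0.9] 29.999515414237976
0.053 0.0527 [-4.7  3.1  2. ] 30.000951290130615
0.055 0.0546 [-5.3  4.7  1.9] 30.002266466617584
0.057 0.0565 [-4.5  4.4  3. ] 30.0025936961174
0.059 0.0585 [-4.8  5.2  2.5] 30.00262677669525
0.061 0.0605 [-4.6  4.2  2.8] 30.00246226787567
0.063 0.0625 [-4.9  4.   2.2] 30.002535581588745
0.065 0.0632 [-5.9 11.7  3.9] 30.033022463321686
0.0657 0.0634 [-6.2 14.   4.7] 30.036479830741882
0.0664 0.0636 [-6.5 15.9  4.8] 30.04021167755127
0.0671 0.0639 [-6.5 18.2  4.7] 30.04430115222931
0.0678 0.064 [-6.2 21.4  6. ] 30.048372745513916
0.0685 0.0643 [-7.4 23.5  6.6] 30.037265717983246
0.0692 0.0645 [-7.3 24.8  7. ] 30.04257470369339
0.0699 0.0647 [-7.6 28.   8.5] 30.032521784305573
39.3583
```

The jaw stopped firmly, with force rising to 28 N after 64 mm of travel, which fits the measured gap. Releasing and checking.

```bash
python3 - <<'E'
from station import r
from h import *
r.let_go(); p=r.sense()["tcp_pos"]; r.servo_line([p[0],p[1],.37],speed=.15); r.reach([.45,.05,.37],[180,0,-1.2])
t=r.snapshot("top");f=t["frame"]
a=cv2.resize(f[185:275,325:450],None,fx=6,fy=6,interpolation=cv2.INTER_CUBIC)[:,:,::-1]
cv2.imwrite("pics/t3.png",a)
s=r.snapshot("scene")["frame"];cv2.imwrite("pics/s3.png",cv2.resize(s[110:240,140:300],None,fx=4,fy=4,interpolation=cv2.INTER_CUBIC)[:,:,::-1])
print(r.sense()["clock"])
E
```

```text
42.6333
```

View pics/t3.png

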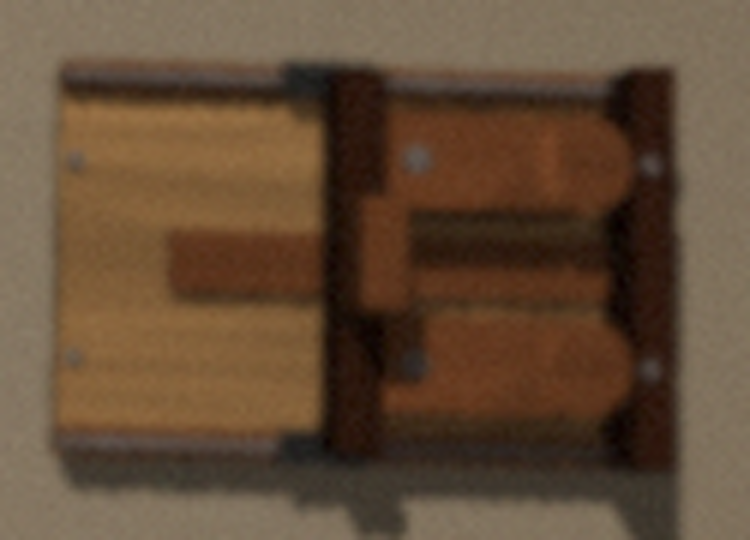

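View pics/s3.png

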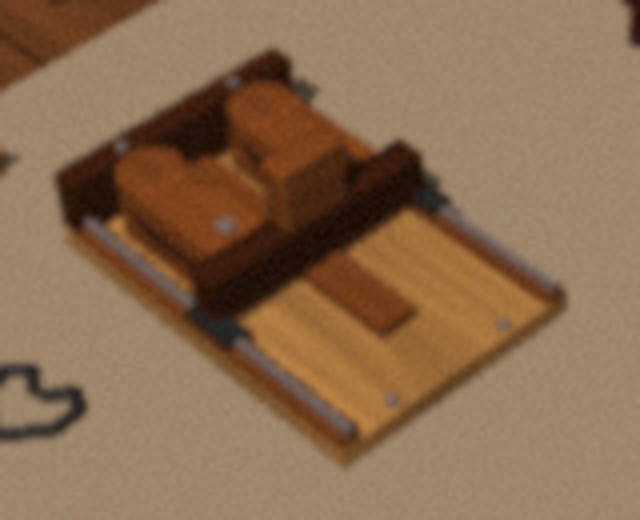

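Both views show the noses on the fence (top crop (632,158) and (632,365)) and the jaw against both tails (col ≈383). The formers are straight, and the robot is clear.

```bash
python3 -c "
from station import r
print(r.hand_in())"
```

```text
the job is handed in; nothing more can be done
None
```

Both formers lie in their lanes, noses against the fence, with the jaw shut on their tails; I handed the job in at about 43 s, and no verdict was returned.

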